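Press the guarded lever of a bearing press

TASK

Push the yellow shutter on top of the bearing press's guard fully open, reach down through the guard window with the fingertips and press the red lever pad down to its stop, then come out and push the shutter fully closed again over the window. It is all pushing and pressing, nothing is gripped or lifted; never touch the grey guard frame with any part of the robot. Leave the loose parts round the press where they stand; the lever must stay down.

Things in the scene. Friction and masses are not known exactly. Their poses are not given: they have to be found in the camera images.
- press: Bench press bolted down, dark base plate, carries the yellow shutter and red lever. Origin on the bench (z = 0) straight below the centre of the guard window; x axis away from the robot (the press may be turned), y to the left along the shutter's travel, z up. Base x -70 to 70 mm, y -67 to 185 mm, with a tongue back to x = 150 mm. A bearing sits fixed in it.
- guard: Grey guard frame, fixed; not to be touched. Origin and axes of the press. Top plate x -65 to 65 mm, y -62 to 180 mm, upper face 110 mm above the bench, 5 mm thick. Window: cutout 84 mm (x) by 100 mm (y) centred at x = y = 0. Low rails along y at x = -57 and 57 mm, top at 116 mm. Walls below; a cover 62 mm wide, no higher than the plate, runs back to x = 150 mm.
- window (a point): Centre of the guard window, in the plane of the top plate's upper face (110 mm above the bench); axes as those of the press.
- pad_top (a point): Centre of the upper face of the red lever pad, 60 mm (x) by 76 mm (y) by 8 mm, below the window: 13 mm below the top plate's upper face at lever 0, about 34 mm below it at the lower stop. Its arm runs back to a hinge 120 mm behind the pad's centre, 85 mm above the bench.
- lever (a joint): Angle of the lever in rad: 0 = up, 0.18 = pressed down to its stop. Stiff friction hinge: about 4 N at the pad moves it and it stays where it is left.
- shutter (a joint): Travel of the yellow shutter in m: 0 = closed over the window, 0.12 = fully open at its stop, towards the press's +y (left); the window is clear from 0.106. About 3 N moves it; it stays where it is left. A solid block 96 mm (x) by 112 mm (y) by 24 mm high, too wide to grip, resting on the top plate. Push its right side to open, its left side to close.
- shutter_right (a point): Centre of the shutter's right side face (press -y side), 13 mm above the guard's top plate, 123 mm above the bench; moves with the shutter. Push here towards +y to open.
- shutter_left (a point): Centre of the shutter's left side face (press +y side), 13 mm above the guard's top plate, 123 mm above the bench; moves with the shutter. Push here towards -y to close. With the shutter open it lies 176 mm left of the window's centre.
- loose_piston: Bystander: grey piston standing on its skirt, 66x63x54 mm, loose on the bench near the press at about x = -20, y = -150 mm in the press's frame. Origin at the centre of its underside. Leave it alone.
- loose_gear: Bystander: steel spur gear lying flat, 68x68x18 mm, loose on the bench near the press at about x = 100, y = -140 mm in the press's frame. Origin at the centre of its underside. Leave it alone.
- loose_sleeve: Bystander: steel spacer sleeve standing on end, 24x24x52 mm, loose on the bench near the press at about x = 110, y = -60 mm in the press's frame. Origin at the centre of its underside. Leave it alone.
- loose_spring: Bystander: valve spring standing on end, 28x28x42 mm, loose on the bench near the press at about x = 100, y = 120 mm in the press's frame. Origin at the centre of its underside. Leave it alone.

How it is judged:
By the outcome, as a careful person would: the job done as asked, in the order asked, and still so for the second after the job is handed in, with the robot touching nothing.
It also fails if it takes over 51 s, if anything falls off the work surface, if the arm or the gripper's body presses on something with over 40 N, if the wrist force passes 120 N, or if a joint passes its speed limit or range.

ROBOT

A 6-joint arm with a two-finger parallel gripper is mounted at the origin on a cart in front of the work surface, level with it; the furniture and walls round the work are solid. World frame = base frame: x ahead of the robot, y to its left, z up, the work surface at z = 0. Lengths are in m, angles in rad, forces in N, time in s.
With the tool pointing down it reaches from about 0.3 to 0.875 m from the base axis. Payload 6.4 kg.
Tool frame: the origin (TCP) lies on the centre line of the jaws, within the pads' length; the fingertips stand 22 mm ahead of it and the grasp point (between the pads) lies 3 mm ahead of it (robot.nose_length is the distance from the TCP to the fingertips, in m); z points along the fingers, x is the direction in which the jaws open and shut, and the axes are right-handed (so a half turn about z gives the same grasp; the last joint's range is limited). The gripper opens to 85 mm and grips with 20 to 120 N. Pads are 22 mm wide; open, the fingers measure 114 mm over their backs; the gripper's body (76 mm by 85 mm) begins 54 mm behind the grasp point. The pads swing forward as they close: fully open they stand 13 mm farther back than shut.
Start: joints at [-0.206, 0.181, 1.607, -0, 1.354, -0.206], TCP at [0.575, 0, 0.253] pointing down, gripper open.
Joint ranges: [-2.99, 2.99], [-0.89, 2.07], [0.3, 2.58], [-1.14, 4.28], [0, 2.63], [-3.12, 3.12]. Speed limits (rad/s): [2.57, 2.57, 3.01, 3.14, 3.14, 3.14].

INTERFACE

Orientations are given as a rotation vector (axis times angle).
In Python, from rig import sensors, grab_frame, calibration, robot, finder gives the robot as it stands.
- The arm moves only by the tool send_rows, never from a script. Its argument "deltas" is a list of rows, each a list of 3 entries, a list of its own where there are three numbers: the opening, from 0 (shut) to 1 (fully open), then the shift along the tool's x, y, z in mm, then the turn about the tool's z in degrees. In form: [[jaw, [tx, ty, tz], twist], ...]. A call has 1 to 20 rows; each row shifts and turns the commanded pose from where the row before left it, along the tool's axes as they then stand; what a row does not reach is not made up. A row lasts 1/8 s, in which the tool goes at most 62.5 mm and 10.7 degrees, less where a joint would pass 70% of its speed; a pose out of reach is approached as far as the arm can. A call is refused whole if a number of a shift passes 62.5 or a number of a turn 10.7, either way. A call with a gripper value outside its range is refused whole. The fingers move at their own pace and stop on an object; "newtons" is the grip in N (left out, the last holds). Time passes only in rows, so rows that do not move let the fingers close. It gives the time, the measured TCP pose, the force and the opening at its end, in the units of the state.
- sensors.sense(): the state, without advancing time (a new reading comes with each control period).
- grab_frame(name): name is "scene" or "side" or "wrist"; returns (picture, depth): 384x512x3 uint8, red, green, blue; 384x512 float32, m along the optical axis (not along the pixel's ray), 0 where there is no reading.
- calibration(name): a dict with "fx", "fy", "cx", "cy" (pixels), "extrinsics" (4x4, takes a point from camera to world coordinates); the wrist camera has in their place "tool_from_camera" (4x4, takes a point from camera to tool coordinates, whose origin is the TCP and whose axes are the tool frame's). Camera axes: x right, y up, looking along -z (the intrinsics and any distortion apply to the point x, -y, -z); pixel columns grow to the right and rows downward; lengths in m; the calibration is good to about 2 mm. The wrist camera is an equidistant fisheye: a pixel r from the principal point sees the ray r / f radians off the axis. A picture is of the moment at which its call begins: read the wrist's pose just before it. calibration takes no time and is no camera call.
- robot.hand_in(): hands the job in, once; it reports no verdict.
Trained networks look in the newest picture that a camera, given by its name, has taken for a name from the list of things; names that differ only in an ending like _2 or _b are one class to them, and where a whole thing is asked for, a point or a joint stands for the part that bears it (a point fixed in the world has none). Each returns a list of dicts, best first, with "conf" (0 to 1); they miss things now and then, are a little off and sometimes report something else, mostly with a low value. They report only what shows in the picture. A call takes as long as a camera call.
- finder.look_for(camera, query): "bbox" ([left, top, right, bottom] as shares, 0 to 1, of the picture: columns of its width, rows of its height, round what is visible of it).
The state is a dict: "time": time; "joints": joint angles; "qvel": joint speeds; "joint_torque": joint torques, N m; "tcp_pos": TCP position; "tcp_rot": TCP orientation; "ft_force": force on the tool from outside, world axes, zero at the start; "moment": the same for the moment, N m; "width": opening from 0.0 (shut) to 1.0 (fully open).
Only numpy, scipy, OpenCV 4.12 (cv2) and the standard library are available. Lean on these libraries where they do the work, as an engineer would, in place of code of your own. Each camera call takes 0.05 s, during which the arm holds its last target.

## Working session

There is one attempt and no reset: what is moved stays moved. The work goes in short steps, Python scripts to look and compute and a tool call to move; the robot and the scene stay as the last step left them, time stands still between calls to the robot, and variables do not carry over. Pictures are saved under pics/ and viewed, and the job is handed in when it is done.

Besides the shell and the picture viewer there is one more tool, called after ">>>" as a command line: name --argument value ..., lists and objects as JSON in quotes. send_rows: Moves the arm, as the interface text tells. Its arguments: {"type":"object","properties":{"deltas":{"type":"array","items":{"type":"array"}},"newtons":{"type":"number"}},"required":["deltas"]}

```bash
mkdir -p pics; ls; python3 - <<'E'
from rig import sensors, grab_frame, calibration, robot, finder
import cv2,numpy as np
s=sensors.sense();print(s)
for n in("scene","side","wrist"):
    p,d=grab_frame(n);np.savez(f"pics/{n}0.npz",p=p,d=d);cv2.imwrite(f"pics/{n}0.png",p[:,:,::-1]);print(n,calibration(n))
E
```

```text
pics
{'time': 0.0, 'joints': array([-2.06303137e-01,  1.81500876e-01,  1.60800920e+00, -7.36317903e-06,
        1.35382174e+00, -2.06268943e-01]), 'qvel': array([ 9.44479947e-04,  7.14211773e-04, -1.49956815e-03, -9.87698227e-04,
       -1.46034367e-03,  4.83378664e-05]), 'joint_torque': array([ 3.41415571e-04, -4.44869328e+01, -3.51340663e+01, -2.51131587e-04,
        9.11703974e-03,  3.43231875e-05]), 'tcp_pos': array([5.74480296e-01, 1.22284136e-04, 2.52406141e-01]), 'tcp_rot': array([-3.14124233e+00,  5.12071897e-05,  2.67595505e-03]), 'ft_force': array([-0.09953841,  0.20135858, -0.38402489]), 'moment': array([-0.01609431,  0.00075026, -0.06143611]), 'width': 0.9963128070448044}
scene {'fx': 485.05018006155336, 'fy': 485.05018006155336, 'cx': 257.2676187258512, 'cy': 189.81919312321284, 'extrinsics': array([[ 0.65160977,  0.39815588, -0.64565982,  0.03576953],
       [-0.75854075,  0.34711373, -0.55147801, -0.64501245],
       [ 0.00454318,  0.84910774,  0.52820015,  0.5859616 ],
       [ 0.        ,  0.        ,  0.        ,  1.        ]])}
side {'fx': 440.20036706583954, 'fy': 440.20036706583954, 'cx': 248.6191123000376, 'cy': 190.21989772423925, 'extrinsics': array([[ 0.60714374, -0.43654174,  0.66393357,  1.19088197],
       [ 0.7942758 ,  0.35699718, -0.49160855, -0.56067617],
       [-0.02241476,  0.82582342,  0.56348314,  0.59211741],
       [ 0.        ,  0.        ,  0.        ,  1.        ]])}
wrist {'fx': 297.3186396354542, 'fy': 297.3186396354542, 'cx': 256.84634847392624, 'cy': 194.83302315923032, 'tool_from_camera': array([[ 9.99999652e-01,  7.86910221e-04, -2.78495386e-04,
         3.51898187e-04],
       [ 6.70280510e-04, -9.55819987e-01, -2.93951872e-01,
        -7.54893104e-02],
       [-4.97505189e-04,  2.93951583e-01, -9.55820181e-01,
        -1.20724734e-01],
       [ 0.00000000e+00,  0.00000000e+00,  0.00000000e+00,
         1.00000000e+00]])}
```

View pics/scene0.png

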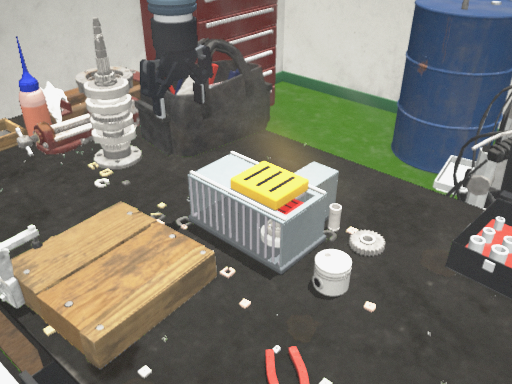

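View pics/side0.png

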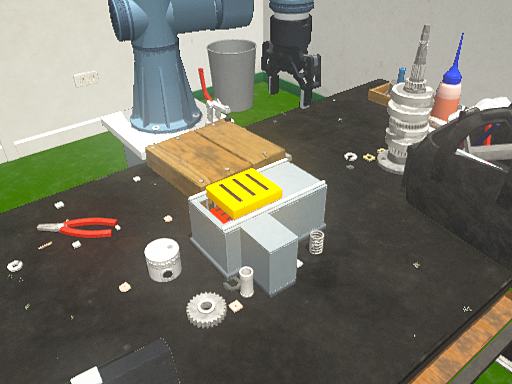

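View pics/wrist0.png

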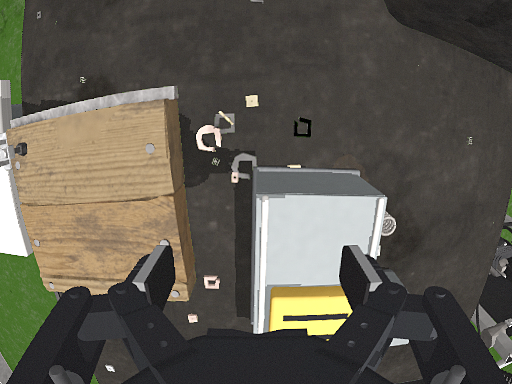

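```bash
cat > h.py <<'E'
import numpy as np,cv2
from rig import sensors, grab_frame, calibration, robot, finder
from scipy.spatial.transform import Rotation as R
def cloud(n,d,c=None):
    c=c or calibration(n);v,u=np.mgrid[:d.shape[0],:d.shape[1]].astype(float)
    P=np.stack([(u-c['cx'])/c['fx']*d,-(v-c['cy'])/c['fy']*d,-d],-1)
    E=c['extrinsics'];return P@E[:3,:3].T+E[:3,3]
E
python3 - <<'E'
from h import *
for n in("scene","side"):
    f=np.load(f"pics/{n}0.npz");p=f['p'].astype(int);d=f['d'];W=cloud(n,d)
    r,g,b=p[...,0],p[...,1],p[...,2]
    ok=(d>0)
    yel=ok&(r>150)&(g>120)&(b<80)&(abs(W[...,0]-.6)<.3)&(abs(W[...,1])<.3)
    z=W[...,2][yel];zt=np.median(z[z>.125]);
    t=yel&(abs(W[...,2]-zt)<.004)
    print(n,'yellow top z',zt,t.sum(),cv2.minAreaRect((W[t][:,:2]*1000).astype(np.float32)))
    print(cv2.boxPoints(cv2.minAreaRect((W[t][:,:2]*1000).astype(np.float32))))
    gz=ok&~yel&(W[...,2]>.1)&(W[...,2]<.122)&(abs(W[...,0]-.6)<.25)&(abs(W[...,1])<.3)&(r>100)
    k,l,st,_=cv2.connectedComponentsWithStats(gz.astype(np.uint8))
    for i in np.argsort(-st[1:,4])[:3]+1:
        q=W[l==i];print(' grey',st[i],np.median(q[:,2]),cv2.boxPoints(cv2.minAreaRect((q[:,:2]*1000).astype(np.float32))).round(1).tolist(),cv2.minAreaRect((q[:,:2]*1000).astype(np.float32)))
    # red
    red=ok&(r>130)&(g<60)&(b<60)&(abs(W[...,0]-.6)<.2)&(abs(W[...,1])<.2)&(W[...,2]>.05)
    if red.sum(): q=W[red];print(' red',q.min(0),q.max(0),np.median(q[:,2]))
E
```

```text
scene yellow top z 0.12689371461637705 181 ((593.6000366210938, -176.0), (52.19587326049805, 123.17679595947266), 27.57671546936035)
[[ 541.95557 -133.49022]
 [ 598.9785  -242.67311]
 [ 645.2445  -218.50978]
 [ 588.22156 -109.32689]]
 grey [ 188  151  151   77 3272] 0.10962605368928235 [[564.7000122070312, -249.3000030517578], [782.2999877929688, -253.1999969482422], [786.7000122070312, -7.900000095367432], [569.0, -4.099999904632568]] ((675.6705322265625, -128.6082763671875), (245.3053741455078, 217.671630859375), 88.9896469116211)
 grey [111 115  23  14 147] 0.11009223234571075 [[609.2000122070312, 289.1000061035156], [672.0999755859375, 288.79998779296875], [672.2000122070312, 299.70001220703125], [609.2999877929688, 300.1000061035156]] ((640.686279296875, 294.4253845214844), (10.975128173828125, 62.87727355957031), 89.69361877441406)
 grey [156 116   6   3   6] 0.10978023208152377 [[710.9000244140625, 241.10000610351562], [712.2000122070312, 240.89999389648438], [716.4000244140625, 264.3999938964844], [715.0999755859375, 264.6000061035156]] ((713.666748046875, 252.75576782226562)
[... 485 characters left out ...]
 [574.5999755859375, -5.0]] ((679.6327514648438, -129.3270721435547), (243.4141845703125, 216.08404541015625), 88.6085205078125)
 grey [390 121  20  16 130] 0.10941606615438218 [[618.2000122070312, 291.3999938964844], [671.0, 291.20001220703125], [671.0, 299.70001220703125], [618.2000122070312, 299.8999938964844]] ((644.6171264648438, 295.55303955078125), (8.514020919799805, 52.82472229003906), 89.82530212402344)
 grey [456 149   3   2   3] 0.11919256653223498 [[794.5999755859375, 291.5], [795.7999877929688, 291.5], [795.9000244140625, 299.1000061035156], [794.7000122070312, 299.1000061035156]] ((795.2461547851562, 295.271728515625), (7.577703952789307, 1.181315302848816), 89.12129211425781)
```

>>> send_rows --deltas '[[0,[0,0,0],1.2],[0,[6,25,0],0],[0,[6,25,0],0],[0,[6,25,0],0],[0,[6,25,0],0],[0,[6,25,0],0],[0,[6,25,0],0],[0,[6,25,0],0],[0,[6,25,0],0],[0,[7,25,0],0],[0,[8,23,0],0],[0,[0,0,30],0],[0,[0,0,0],0],[0,[0,0,0],0]]'

```text
time: 1.9
tcp_pos: [0.633, -0.2495, 0.2239]
tcp_rot: [3.141, -0.033, 0.0]
ft_force: [0.9, 0.4, 1.0]
width: -0.003
```

```bash
python3 - <<'E'
from h import *
s=sensors.sense();print(s['tcp_pos'],s['tcp_rot'],s['width'],s['ft_force'],robot.nose_length)
for n in("scene","side","wrist"):
    p,d=grab_frame(n);np.savez(f"pics/{n}1.npz",p=p,d=d);cv2.imwrite(f"pics/{n}1.png",p[:,:,::-1])
    if n=='wrist':continue
    W=cloud(n,d);q=s['tcp_pos']
    m=(d>0)&(np.hypot(W[...,0]-q[0],W[...,1]-q[1])<.07)&(W[...,2]>.15)
    for z in np.arange(.15,.32,.01):
        k=m&(abs(W[...,2]-z)<.005)
        if k.sum(): print(n,round(z,3),k.sum(),((W[k].min(0)-q)*1000).round(0),((W[k].max(0)-q)*1000).round(0))
E
```

```text
[ 0.6330262  -0.24951572  0.22386375] [ 3.14135379e+00 -3.26646162e-02  2.36467602e-04] -0.0026545632391291197 [0.86699851 0.44059033 0.96530617] 0.022
scene 0.2 19 [ -9. -11. -23.] [  5.   9. -19.]
scene 0.21 66 [-16. -13. -18.] [ 6.  6. -9.]
scene 0.22 89 [-16. -13.  -9.] [13.  6.  1.]
scene 0.23 89 [-16. -13.   1.] [14.  6. 11.]
scene 0.24 66 [-18. -14.  11.] [11.  6. 21.]
scene 0.25 167 [-36. -16.  21.] [32. 12. 31.]
scene 0.26 173 [-44. -15.  31.] [44. 12. 41.]
scene 0.27 264 [-52. -19.  41.] [49. 12. 51.]
scene 0.28 270 [-61. -19.  51.] [56. 13. 61.]
scene 0.29 356 [-64. -20.  61.] [59. 13. 71.]
scene 0.3 286 [-60. -22.  71.] [55. 10. 81.]
scene 0.31 294 [-45. -22.  81.] [39.  9. 91.]
side 0.2 17 [ -4. -10. -22.] [  9.   9. -19.]
side 0.21 60 [ -6. -12. -19.] [16. 11. -9.]
side 0.22 80 [ -6. -12.  -9.] [16.  6.  1.]
side 0.23 81 [ -5. -12.   1.] [17.  7. 11.]
side 0.24 46 [-13. -13.  11.] [15.  5. 21.]
side 0.25 137 [-36. -15.  21.] [36. 10. 31.]
side 0.26 138 [-39. -15.  31.] [45. 11. 41.]
side 0.27 197 [-48. -18.  41.] [52. 11. 51.]
side 0.28 220 [-59. -18.  51.] [60. 12. 61.]
side 0.29 302 [-62. -20.  61.] [64. 12. 71.]
side 0.3 266 [-57. -21.  71.] [62.  9. 81.]
side 0.31 250 [-36. -21.  81.] [46.  9. 91.]
```

```bash
python3 -c "
import cv2;import numpy as np
a=[cv2.imread(f'pics/{n}1.png') for n in('scene','side','wrist')]
o=np.vstack([np.hstack([a[0],a[1]])])
cv2.imwrite('pics/m1.png',cv2.resize(o,(800,300),interpolation=cv2.INTER_AREA))"
```

```text
(no output)
```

View pics/m1.png

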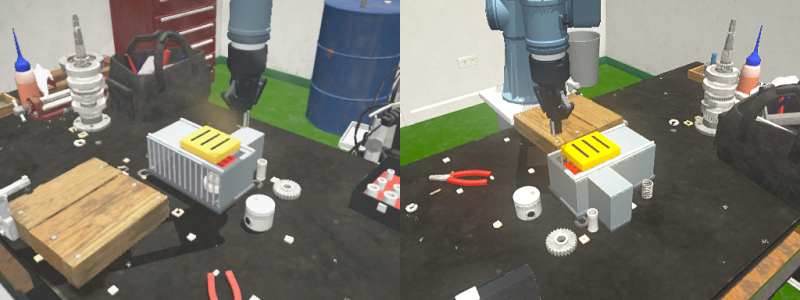

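View pics/wrist1.png

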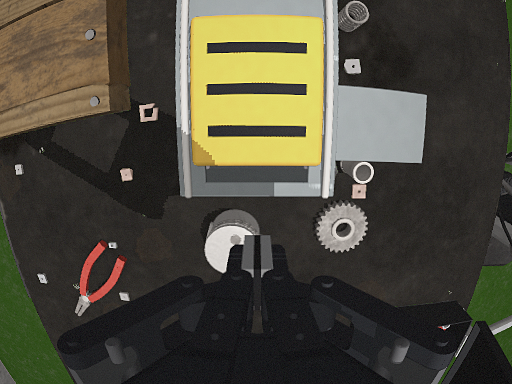

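```bash
cat >> h.py <<'E'
def wray(u,v,s,z):
    c=calibration('wrist');x=(u-c['cx'])/c['fx'];y=(v-c['cy'])/c['fy'];r=np.hypot(x,y)+1e-9
    ray=np.array([np.sin(r)*x/r,-np.sin(r)*y/r,-np.cos(r)])
    T=c['tool_from_camera'];M=R.from_rotvec(s['tcp_rot']).as_matrix()
    o=M@T[:3,3]+s['tcp_pos'];w=M@T[:3,:3]@ray
    return o+w*(z-o[2])/w[2]
O=np.array([633.9,-187.1])/1e3;a=np.radians(-1.2)
def press(p):
    d=np.asarray(p)[:2]-O;return np.array([d@[np.cos(a),np.sin(a)],d@[-np.sin(a),np.cos(a)]])*1e3
E
python3 - <<'E'
from h import *
s=sensors.sense()
for n,u,v,z in[("plate R",182,196,.11),("plate R far",333,196,.11),("sh front R",193,163,.134),("sh back R",321,164,.134),("sh FL",192,20,.134),("sh BL",319,17,.134),("cover back",426,94,.11),("cover backR",422,163,.11)]:
    w=wray(u,v,s,z);print(n,w.round(4),press(w).round(1))
print(press(s['tcp_pos']))
E
```

```text
plate R [ 0.5707 -0.2461  0.11  ] [-62.  -60.3]
plate R far [ 0.6987 -0.2489  0.11  ] [ 66.1 -60.4]
sh front R [ 0.5879 -0.2136  0.134 ] [-45.4 -27.4]
sh back R [ 0.6819 -0.2163  0.134 ] [ 48.6 -28.2]
sh FL [ 0.5909 -0.108   0.134 ] [-44.7  78.2]
sh BL [ 0.6812 -0.1077  0.134 ] [45.6 80.4]
cover back [ 0.7832 -0.1579  0.11  ] [148.7  32.4]
cover backR [ 0.7831 -0.2198  0.11  ] [149.8 -29.5]
[  0.8463364  -62.25576191]
```

>>> send_rows --deltas '[[0,[0,0,25],0],[0,[0,0,25],0],[0,[0,0,20],0],[0,[-1,0,12],0],[0,[0,0,0],0],[0,[0,0,0],0]]'

```text
time: 2.8
tcp_pos: [0.6324, -0.2496, 0.1424]
tcp_rot: [3.141, -0.033, 0.002]
ft_force: [0.4, -0.2, 0.6]
width: -0.0
```

```bash
python3 - <<'E'
from h import *
s=sensors.sense();print(s['tcp_pos'],press(s['tcp_pos']),s['ft_force'])
for n in("scene","side"):
    p,d=grab_frame(n);cv2.imwrite(f"pics/{n}2.png",p[100:300,130:400,::-1].repeat(2,0).repeat(2,1))
E
```

```text
[ 0.63241869 -0.24959035  0.14240153] [ -0.17228124 -62.50766217] [ 0.38626175 -0.19975541  0.62505306]
```

View pics/side2.png

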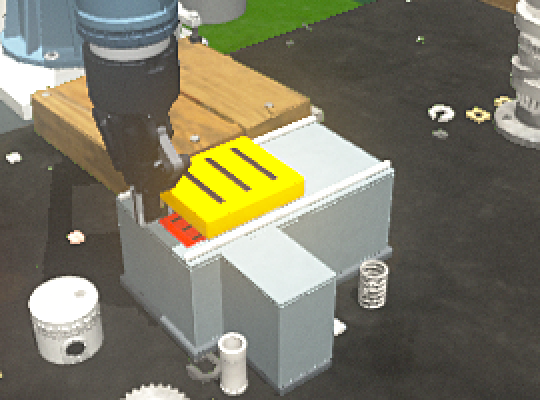

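View pics/scene2.png

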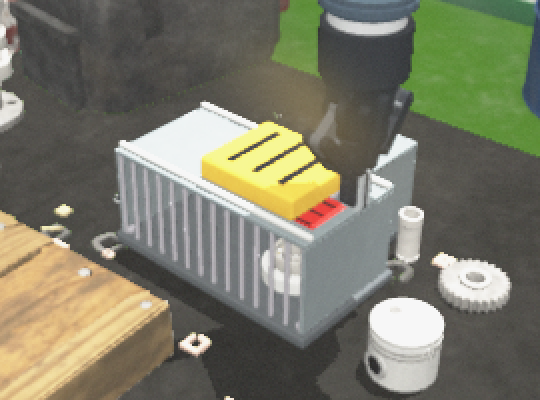

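The fingertips are over the right end of the plate, clear of it, with the shutter's right face ahead. Next I push.

>>> send_rows --deltas '[[0,[0,-8,0],0],[0,[0,-8,0],0],[0,[0,-8,0],0],[0,[0,-8,0],0],[0,[0,-10,0],0],[0,[0,-10,0],0],[0,[0,-10,0],0],[0,[0,-10,0],0],[0,[0,-10,0],0],[0,[0,-10,0],0],[0,[0,-8,0],0],[0,[0,-4,0],0],[0,[0,0,0],0]]'

```text
time: 4.53
tcp_pos: [0.6338, -0.1444, 0.1409]
tcp_rot: [-3.14, 0.032, 0.001]
ft_force: [0.5, -0.3, -0.1]
width: 0.002
```

>>> send_rows --deltas '[[0,[0,-4,0],0],[0,[0,-3,0],0],[0,[0,-2,0],0]]'

```text
time: 4.9
tcp_pos: [0.6339, -0.1362, 0.1409]
tcp_rot: [-3.141, 0.033, 0.001]
ft_force: [-0.1, -1.7, -1.6]
width: 0.002
```

```bash
cat > shut.py <<'E'
import sys
from h import *
t=sys.argv[1]
s=sensors.sense();print('tcp',s['tcp_pos'],press(s['tcp_pos']),s['ft_force'])
for n in("scene","side"):
    p,d=grab_frame(n);cv2.imwrite(f"pics/{n}{t}.png",p[100:300,130:400,::-1].repeat(2,0).repeat(2,1))
    W=cloud(n,d);q=p.astype(int);r,g,b=q[...,0],q[...,1],q[...,2]
    y=(d>0)&(r>150)&(g>120)&(b<80)&(abs(W[...,0]-.63)<.15)&(abs(W[...,1]+.15)<.2)&(abs(W[...,2]-.133)<.004)
    P=np.array([press(x) for x in W[y]]);print(n,len(P),np.percentile(P,[1,99],axis=0).round(1).tolist())
    y=(d>0)&(r>130)&(g<80)&(b<80)&(abs(W[...,0]-.63)<.08)&(abs(W[...,1]+.187)<.08)&(W[...,2]>.05)
    if y.sum()>5:
        P=np.array([press(x) for x in W[y]]);print(' red',len(P),np.percentile(P,[1,99],axis=0).round(1).tolist(),np.percentile(W[y][:,2],[5,50,95]).round(4))
E
python3 shut.py 3
```

```text
tcp [ 0.63387166 -0.13616146  0.14086893] [-1.09510745 50.92677193] [-0.13804307 -1.70600635 -1.61692775]
scene 45 [[-49.5, 59.4], [33.9, 143.2]]
 red 64 [[-22.6, -24.9], [16.9, 33.3]] [0.092  0.0935 0.0952]
side 1072 [[-39.8, 61.9], [50.3, 171.0]]
 red 521 [[-27.6, -36.2], [24.1, 36.5]] [0.0912 0.0928 0.0945]
```

View pics/side3.png

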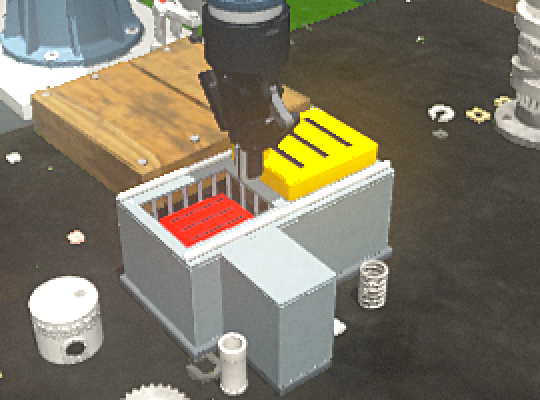

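>>> send_rows --deltas '[[0,[0,-2,0],0],[0,[0,-2,0],0],[0,[0,0,0],0]]'

```text
time: 5.38
tcp_pos: [0.634, -0.133, 0.141]
tcp_rot: [3.14, -0.033, -0.001]
ft_force: [-0.6, -5.4, -3.0]
width: 0.003
```

>>> send_rows --deltas '[[0,[0,-2,0],0],[0,[0,0,0],0]]'

```text
time: 5.62
tcp_pos: [0.634, -0.1329, 0.1411]
tcp_rot: [3.137, -0.034, -0.001]
ft_force: [0.6, -10.4, -3.6]
width: 0.001
```

>>> send_rows --deltas '[[0,[0,10,0],0],[0,[0,16,-2],0],[0,[0,16,0],0],[0,[1,14,0],0],[0,[0,0,0],0],[0,[0,0,0],0]]'

```text
time: 6.38
tcp_pos: [0.6341, -0.1861, 0.1431]
tcp_rot: [-3.141, 0.033, 0.0]
ft_force: [0.8, -0.2, -1.0]
width: -0.001
```

```bash
python3 shut.py 4
```

```text
tcp [ 0.63405034 -0.1860777   0.14313449] [0.12889587 1.02522282] [ 0.75853951 -0.21353689 -1.03956635]
scene 8 [[-50.4, 62.4], [22.3, 147.7]]
 red 243 [[-23.5, -25.8], [23.7, 28.5]] [0.0916 0.0933 0.0947]
side 1316 [[-42.4, 64.9], [50.0, 173.6]]
 red 505 [[-26.2, -36.0], [24.1, 36.1]] [0.0913 0.0929 0.0945]
```

View pics/side4.png

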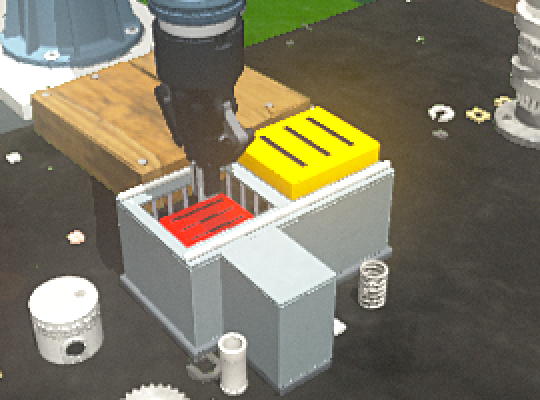

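View pics/scene4.png

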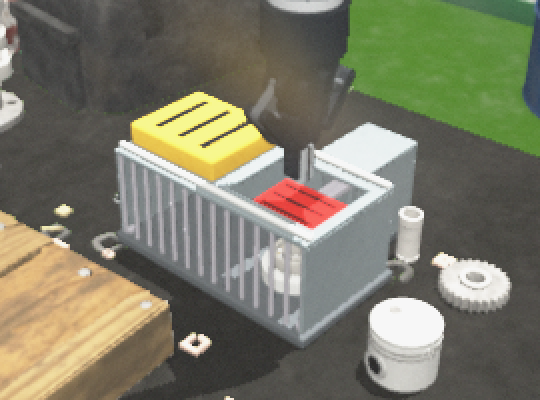

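>>> send_rows --deltas '[[0,[0,0,10],0],[0,[0,0,10],0],[0,[0,0,7],0],[0,[0,0,4],0],[0,[0,0,4],0],[0,[0,0,4],0],[0,[0,0,2],0],[0,[0,0,0],0]]'

```text
time: 7.48
tcp_pos: [0.6343, -0.1864, 0.1021]
tcp_rot: [3.141, -0.033, 0.001]
ft_force: [0.4, 0.7, 0.2]
width: 0.005
```

>>> send_rows --deltas '[[0,[0,0,2],0],[0,[0,0,2],0],[0,[0,0,1],0],[0,[0,0,0],0]]'

```text
time: 7.98
tcp_pos: [0.6347, -0.1865, 0.0983]
tcp_rot: [3.141, -0.033, 0.002]
ft_force: [-1.3, 1.0, 6.4]
width: -0.004
```

>>> send_rows --deltas '[[0,[0,0,1],0],[0,[0,0,1],0],[0,[0,0,1],0],[0,[0,0,0],0]]'

```text
time: 8.48
tcp_pos: [0.635, -0.1865, 0.0978]
tcp_rot: [3.14, -0.032, 0.003]
ft_force: [-8.4, 3.4, 19.3]
width: -0.002
```

>>> send_rows --deltas '[[0,[0,0,-6],0],[0,[0,0,-20],0],[0,[0,0,-25],0],[0,[0,0,-25],0],[0,[0,0,-10],0],[0,[0,-25,0],0],[0,[0,-30,0],0],[0,[0,-30,0],0],[0,[0,-30,0],0],[0,[0,-30,0],0],[0,[0,-30,0],0],[0,[0,-27,0],0],[0,[0,0,0],0],[0,[0,0,0],0]]'

```text
time: 10.22
tcp_pos: [0.6378, 0.0161, 0.1795]
tcp_rot: [3.141, -0.032, -0.002]
ft_force: [0.9, -0.0, -0.1]
width: 0.003
```

```bash
python3 shut.py 5
```

```text
tcp [0.63776056 0.01609415 0.17945284] [ -0.39565988 203.23043877] [ 0.87571444 -0.04810869 -0.1104607 ]
scene 9 [[-50.3, 62.0], [25.9, 119.2]]
 red 57 [[-30.8, -25.6], [17.7, 33.9]] [0.0643 0.0742 0.079 ]
side 1384 [[-43.6, 64.6], [50.1, 173.2]]
 red 176 [[-26.1, -24.3], [4.5, 35.9]] [0.0692 0.0725 0.0752]
```

View pics/side5.png

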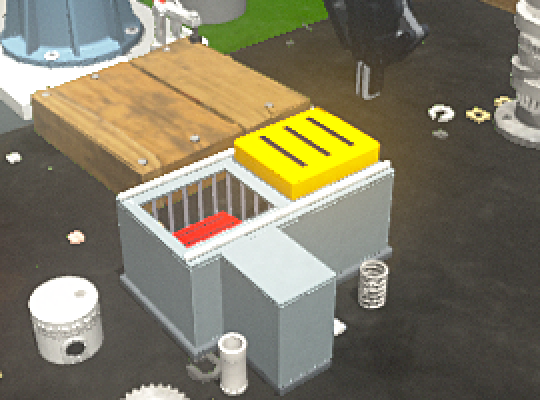

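View pics/scene5.png

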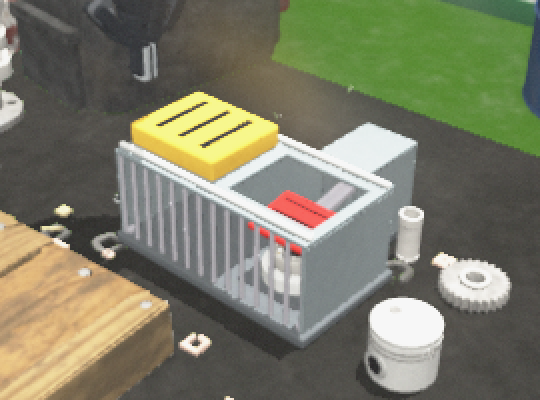

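>>> send_rows --deltas '[[0,[0,0,14],0],[0,[0,0,14],0],[0,[0,0,10],0],[0,[0,0,0],0],[0,[0,6,0],0],[0,[0,8,0],0],[0,[0,8,0],0],[0,[0,10,0],0],[0,[0,10,0],0],[0,[0,10,0],0],[0,[0,10,0],0],[0,[0,10,0],0],[0,[0,10,0],0],[0,[0,10,0],0],[0,[0,10,0],0],[0,[0,10,0],0],[0,[0,8,0],0],[0,[0,5,0],0],[0,[0,3,0],0],[0,[0,0,0],0]]'

```text
time: 12.82
tcp_pos: [0.6353, -0.1128, 0.142]
tcp_rot: [3.141, -0.033, -0.001]
ft_force: [0.5, -1.5, -0.2]
width: 0.001
```

>>> send_rows --deltas '[[0,[0,2,0],0],[0,[0,2,0],0],[0,[0,1,0],0],[0,[0,0,0],0]]'

```text
time: 13.32
tcp_pos: [0.6352, -0.1172, 0.1419]
tcp_rot: [-3.141, 0.033, 0.002]
ft_force: [-1.4, 1.9, 0.0]
width: -0.002
```

>>> send_rows --deltas '[[0,[0,1,0],0],[0,[0,1,0],0],[0,[0,1,0],0],[0,[0,0,0],0]]'

```text
time: 13.82
tcp_pos: [0.6352, -0.1192, 0.142]
tcp_rot: [-3.14, 0.033, 0.002]
ft_force: [-1.6, 5.7, -0.1]
width: -0.004
```

>>> send_rows --deltas '[[0,[0,1,0],0],[0,[0,1,0],0],[0,[0,1,0],0],[0,[0,0,0],0]]'

```text
time: 14.32
tcp_pos: [0.6352, -0.1194, 0.142]
tcp_rot: [-3.135, 0.031, 0.002]
ft_force: [-1.5, 15.7, 2.3]
width: 0.002
```

>>> send_rows --deltas '[[0,[0,-8,0],0],[0,[0,-15,0],0],[0,[0,0,-20],0],[0,[0,-20,-30],0],[0,[0,-30,-30],0],[0,[0,-40,-10],0],[0,[0,-40,0],0],[0,[0,0,0],0],[0,[0,0,0],0]]'

```text
time: 15.45
tcp_pos: [0.6391, 0.0291, 0.2335]
tcp_rot: [3.14, -0.033, 0.002]
ft_force: [0.3, 0.2, 0.3]
width: 0.001
```

```bash
python3 shut.py 6
```

```text
tcp [0.63905068 0.02905044 0.23345211] [  0.6228351  216.21090298] [0.32908974 0.16858845 0.31707442]
scene 9 [[-49.7, -57.0], [-11.6, 40.2]]
 red 34 [[-30.5, -26.4], [-27.1, 35.7]] [0.0627 0.0667 0.0692]
side 1675 [[-43.4, -55.2], [49.6, 53.3]]
```

View pics/side6.png

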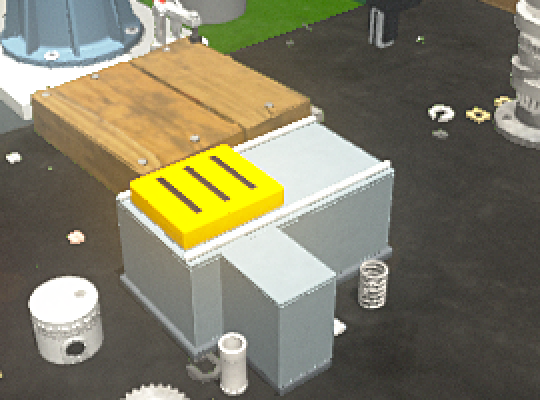

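View pics/scene6.png

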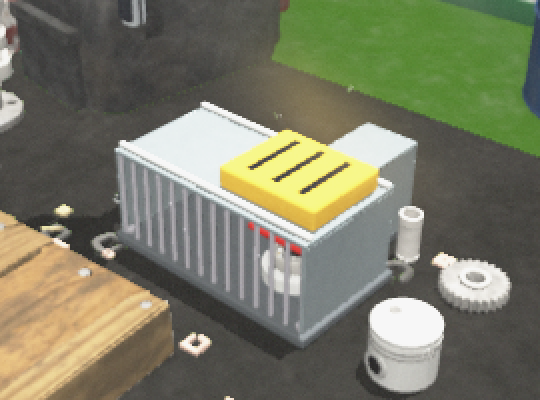

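```bash
python3 -c "
from rig import robot;print(robot.hand_in())"
```

```text
the job is handed in; nothing more can be done
None
```

I pushed the shutter open to its stop, pressed the red pad down to its stop through the window, came out, and pushed the shutter closed again. I handed the job in at about 15.6 s with the arm clear of everything.

- **Shutter open:** the push force rose to 10 N with no further travel. The shutter had started about 25–30 mm open, not closed.
- **Lever:** the fingertips stopped at 76 mm above the bench, the height expected at the stop, with 19 N on them. After I withdrew, the camera put the pad at about 73–74 mm, compared with 93 mm before. After closing, the part visible through the bars was still down.
- **Shutter closed:** it stopped at 16 N, and the camera measured 119.8 mm of travel back from open, against 120 mm nominal.
- **Guard and loose parts:** I saw no sign of touching the guard, and the fingertips stayed about 9 mm above the plate while pushing. The piston, sleeve, gear and spring look unmoved in the last pictures, but I judged that only by eye.
- **Disagreements:** the cameras differed by up to about 4 mm in places, and the pad read about 4 mm lower than the sheet gives for lever 0. The force readings at the stops settled both.

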